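Rock a tight bung out of a curing cell

TASK

Take hold of the bung with the flat paddle grip and work it loose: while it is still in its cell, rock it about ten degrees towards you, then about ten degrees away from you, then draw it straight out and put it in the orange dish. Leave the round-headed bung in its own cell, and do not disturb the brass mould or the steel ring.

Things in the scene. Friction and masses are not known exactly. Their poses are not given: they have to be found in the camera images.
- paddle_grip (a point): centre of the paddle of the loose grey bung to pull (60 g, 68 mm tall): a block 18 mm thick (x), 30 wide (y), 34 tall (z), best pinched across its thickness. It lies 53 mm above the bung's underside; seated, 28 mm above the cell's rim, and the paddle's lower edge is 9 mm above the rim. z up, x away from the robot (turned up to 0.35 rad). Below: a neck and a black plug 22 mm across, 27 mm long
- cell_paddle: aluminium cell that holds the paddle bung, fixed: a round pot 64 mm across, 50 mm tall, on an 80 mm foot. Origin: centre of its underside on the worktop; z up, x away from the robot, turned as the bung is. The plug sits 25 mm deep. Two sprung rubber cheeks in the bore, on its -x and +x sides, squeeze it with about 15 N each: a straight pull takes about 20 N, and nothing after 20 mm
- rock_centre (a point): fixed point on the axis of the paddle bung's cell, 36 mm above the worktop and 42 mm below the seated grip point, about which the bung rocks in the cell's x-z plane, up to about 12 degrees either way; at ten degrees the grip point moves 7 mm sideways; raise it 2 mm or more while rocking, for the plug stands on the bore floor. The rubber cheeks yield a few mm. Axes as the cell's
- round_grip (a point): centre of the head of the other bung, to be left alone: a round mushroom head 34 mm across, 23 mm tall, on the same kind of plug, in a cell just like the first. z up; 21 mm above that cell's rim
- dish: loose round orange weighing dish (80 g) on the worktop, to receive the bung: 84 mm across the rim, 26 mm tall, floor 58 mm across and 4 mm thick. Origin: centre of its underside, z up
- mould: loose brass mould with three upright lugs, 62 mm across and 60 mm tall, a bystander. Origin: centre of its underside
- ring: loose hollow steel ring, 50 mm across and 42 mm tall, a bystander. Origin: centre of its underside
There are look-alikes about, which are no part of the job. Leave any turquoise look-alike of the cell_paddle alone.

How it is judged:
On the way, in this order (a step that is already met when the one before it is completed fails the run):
1. the paddle bung, still in its cell, is rocked more than 5 degrees towards the robot (grip point over 3 mm to that side, raised less than 14 mm) (angle between paddle_grip's own z axis and vertical between 0.09 and 0.5 rad and x of paddle_grip in the frame of cell_paddle below -0.003 m and z of paddle_grip in the frame of cell_paddle below 0.092 m and horizontal distance between paddle_grip and cell_paddle below 0.02 m), for 0.1 s.
2. still in its cell, it is rocked as much the other way, away from the robot (angle between paddle_grip's own z axis and vertical between 0.09 and 0.5 rad and x of paddle_grip in the frame of cell_paddle above 0.003 m and z of paddle_grip in the frame of cell_paddle below 0.092 m and horizontal distance between paddle_grip and cell_paddle below 0.02 m), for 0.1 s.
3. it is drawn out within 20 degrees of upright, grip point within 20 mm of the cell's axis until it has risen 26 mm (z of paddle_grip in the frame of cell_paddle above 0.104 m and horizontal distance between paddle_grip and cell_paddle below 0.02 m and angle between paddle_grip's own z axis and vertical below 0.35 rad), for 0.05 s.
At the end, for the whole second after the job is handed in: The paddle bung rests in the upright orange dish, standing or lying, its grip point within 45 mm of the dish's centre (seen from above) and less than 75 mm above the worktop, at rest (horizontal distance between paddle_grip and dish below 0.045 m and height (world z) of paddle_grip below 0.075 m and linear speed of bung_paddle below 0.03 m/s and angle between dish's own z axis and vertical below 0.2 rad); the robot touches nothing.
It fails at once if the round-headed bung is pulled or shifted by more than 10 mm (distance of round_grip from where it was at the start of the episode above 0.01 m).
It fails at once if the brass mould is moved by more than 20 mm (distance of mould from where it was at the start of the episode above 0.02 m).
It fails at once if the steel ring is moved by more than 20 mm (distance of ring from where it was at the start of the episode above 0.02 m).
It also fails if it takes over 43 s, if anything falls off the work surface, if the arm or the gripper's body presses on something with over 40 N, if the wrist force passes 120 N, or if a joint passes its speed limit or range.

ROBOT

A 6-joint arm with a two-finger parallel gripper is mounted at the origin on a cart in front of the work surface, level with it; the furniture and walls round the work are solid. World frame = base frame: x ahead of the robot, y to its left, z up, the work surface at z = 0. Lengths are in m, angles in rad, forces in N, time in s.
With the tool pointing down it reaches from about 0.325 to 1 m from the base axis. Payload 5.1 kg.
Tool frame: the origin (TCP) lies where the fingers leave the gripper's body, on its centre line; the fingertips stand 73 mm ahead of it and the grasp point (between the pads) lies 54 mm ahead of it; z points along the fingers, y is the line along which they close (so a half turn about z gives the same grasp; the last joint's range is limited). The gripper opens to 85 mm and grips with 20 to 120 N. Pads are 22 mm wide; open, the fingers measure 114 mm over their backs; the gripper's body (76 mm by 85 mm) begins 54 mm behind the grasp point. The pads swing forward as they close: fully open they stand 13 mm farther back than shut.
Start: joints at [-1.345, 0.124, 1.65, -0, 1.367, -0.083], TCP at [0.198, -0.619, 0.304] pointing down, gripper open.
Joint ranges: [-2.61, 2.61], [-1.02, 2.33], [0.03, 2.71], [-1.35, 4.49], [0.32, 2.68], [-2.91, 2.91]. Speed limits (rad/s): [2.57, 2.57, 3.14, 3.14, 3.14, 3.14].

INTERFACE

Orientations are given as a unit quaternion [w, x, y, z].
In Python, from plant import ctrl gives the robot as it stands.
- The arm moves only by the tool apply_moves, never from a script. Its argument "steps" is a list of rows, each an object with "turn": the turn, a rotation vector about the tool's x, y, z in rad, a list of three; "dp": the shift along the tool's x, y, z in m, a list of three; "jaw": the finger opening in m, from 0 to 0.0854. In form: [{"turn": [rx, ry, rz], "dp": [x, y, z], "jaw": jaw}, ...]. A call has 1 to 20 rows; each row shifts and turns the commanded pose from where the row before left it, along the tool's axes as they then stand; what a row does not reach is not made up. A row lasts 1/12 s, in which the tool goes at most 41.7 mm and 7.16 degrees, less where a joint would pass 70% of its speed; a pose out of reach is approached as far as the arm can. A call with a gripper value outside its range is refused whole. The fingers move at their own pace and stop on an object; "force" is the grip in N (left out, the last holds). Time passes only in rows, so rows that do not move let the fingers close. It gives the time, the measured TCP pose, the force, the opening and the grip force at its end, in the units of the state.
- ctrl.get_obs(): the state, without advancing time (a new reading comes with each control period).
- ctrl.capture(name): name is "scene" or "top" or "wrist"; returns (picture, depth): 480x640x3 uint8, red, green, blue; 480x640 float32, m along the optical axis (not along the pixel's ray), 0 where there is no reading.
- ctrl.camera_info(name): a dict with "vertical_fov" (degrees; the focal length in pixels is half the picture's height over the tangent of half this angle, whatever the lens; pixels are square), "cx", "cy" (the principal point, pixels), "pose" (4x4, takes a point from camera to world coordinates); the wrist camera has in their place "mount" (4x4, takes a point from camera to tool coordinates, whose origin is the TCP and whose axes are the flange's). Camera axes: x right, y up, looking along -z (the intrinsics and any distortion apply to the point x, -y, -z); pixel columns grow to the right and rows downward; lengths in m; the calibration is good to about 2 mm. The wrist camera is an equidistant fisheye: a pixel r from the principal point sees the ray r / f radians off the axis. A picture is of the moment at which its call begins: read the wrist's pose just before it. camera_info takes no time and is no camera call.
- ctrl.sign_off(): hands the job in; it is judged then, once.
The state is a dict: "time_s": time; "joints": joint angles; "dq": joint speeds; "joint_efforts": joint torques, N m; "position": TCP position; "tool_rot": TCP orientation; "wrist_force": force on the tool from outside, world axes, zero at the start; "ft_torque": the same for the moment, N m; "width": finger opening in m; "finger_force": force on a finger pad.
Only numpy, scipy, OpenCV 4.12 (cv2) and the standard library are available. Lean on these libraries where they do the work, as an engineer would, in place of code of your own. Each camera call takes 0.05 s, during which the arm holds its last target. There are 200 camera calls.

## Working session

There is one attempt and no reset: what is moved stays moved. The work goes in short steps, Python scripts to look and compute and a tool call to move; the robot and the scene stay as the last step left them, time stands still between calls to the robot, and variables do not carry over. Pictures are saved under pics/ and viewed, at most 10 in all, crops included, and the job is handed in when it is done.

Besides the shell and the picture viewer there is one more tool, called by a JSON object that holds its "op" and its "data", one argument or row to a line. apply_moves: Moves the arm, as the interface text tells. Its arguments: {"type":"object","properties":{"steps":{"type":"array","items":{"type":"object","properties":{"turn":{"type":"array","items":{"type":"number"}},"dp":{"type":"array","items":{"type":"number"}},"jaw":{"type":"number"}}}},"force":{"type":"number"}},"required":["steps"]}

```bash
mkdir -p pics; python3 - <<'E'
from plant import ctrl
import cv2,numpy as np
o=ctrl.get_obs(); print(o['time_s'],o['position'],o['tool_rot'],o['width'])
for n in ['scene','top']:
    im,d=ctrl.capture(n); cv2.imwrite(f'pics/{n}0.png',im[:,:,::-1]); np.savez(f'pics/{n}0.npz',im=im,d=d)
    print(n,ctrl.camera_info(n))
print(ctrl.camera_info('wrist'))
E
```

```text
0.0 [ 0.19741204 -0.61880478  0.30264008] [-1.05901978e-03  9.88104819e-01  1.53778210e-01 -8.11975831e-05] 0.0855578190577462
scene {'vertical_fov': 57.45989651145444, 'cx': 320.0703942693571, 'cy': 237.75309104364442, 'pose': array([[-0.6709071 ,  0.38073748, -0.63633531, -0.13743984],
       [-0.74125179, -0.36831743,  0.56114887,  0.60949268],
       [-0.02072298,  0.84816345,  0.52932912,  0.56554612],
       [ 0.        ,  0.        ,  0.        ,  1.        ]])}
top {'vertical_fov': 51.61415864108088, 'cx': 323.5717418997313, 'cy': 236.00414989855764, 'pose': array([[-0.02972205,  0.98707366, -0.15748708,  0.31791469],
       [-0.99891416, -0.03498696, -0.03076396,  0.06713997],
       [-0.03587628,  0.1564017 ,  0.98704174,  1.07887906],
       [ 0.        ,  0.        ,  0.        ,  1.        ]])}
{'vertical_fov': 65.70646984690485, 'cx': 313.3818414875873, 'cy': 236.85396229561485, 'mount': array([[-8.39070057e-04,  9.44567403e-01,  3.28316489e-01,
         8.37208046e-02],
       [ 9.99999647e-01,  7.80768825e-04,  3.09399567e-04,
        -4.92855163e-04],
       [ 3.59094661e-05,  3.28316633e-01, -9.44567725e-01,
        -6.95935328e-02],
       [ 0.00000000e+00,  0.00000000e+00,  0.00000000e+00,
         1.00000000e+00]])}
```

View pics/scene0.png

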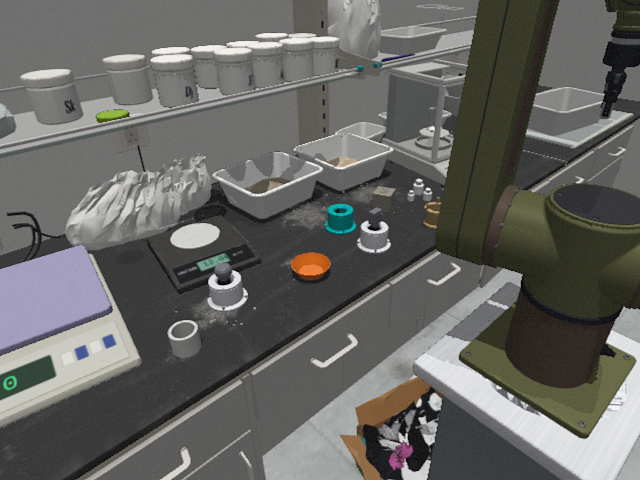

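View pics/top0.png

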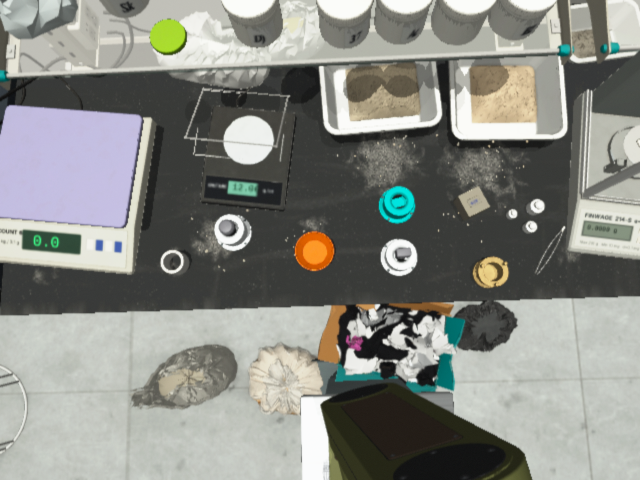

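The scene view shows the paddle cell at (375,236), the round-headed cell at (226,290), the dish at (311,267), turquoise at (340,218), the mould at about (435,213) and the ring at (184,338). In the top view these are at (399,257), (233,232), (314,251), (397,204), (491,271) and (175,262). Next I'll measure from both depth images.

```bash
cat > h.py <<'E'
import numpy as np,cv2
from plant import ctrl
from scipy.spatial.transform import Rotation as R
def pts(name,d):
    i=ctrl.camera_info(name); f=240/np.tan(np.radians(i['vertical_fov'])/2)
    v,u=np.mgrid[:480,:640]; x=(u-i['cx'])/f; y=(v-i['cy'])/f
    p=np.stack([x*d,-y*d,-d],-1); T=i['pose']
    return p@T[:3,:3].T+T[:3,3]
def toolT():
    o=ctrl.get_obs(); q=np.array(o['tool_rot']); T=np.eye(4)
    T[:3,:3]=R.from_quat(q[[1,2,3,0]]).as_matrix(); T[:3,3]=o['position']; return T
def wpts(d,Tt):
    i=ctrl.camera_info('wrist'); f=240/np.tan(np.radians(i['vertical_fov'])/2)
    v,u=np.mgrid[:480,:640]; a=u-i['cx']; b=v-i['cy']; r=np.hypot(a,b)+1e-9; t=np.tan(r/f)
    p=np.stack([a/r*t*d,-b/r*t*d,-d],-1); T=Tt@i['mount']
    return p@T[:3,:3].T+T[:3,3]
E
python3 - <<'E'
from h import *
for n,L in [('top',dict(pad=(399,257),rnd=(233,232),dish=(314,251),mould=(491,271),ring=(175,262),turq=(397,204))),('scene',dict(pad=(375,225),rnd=(226,283)))]:
    z=np.load(f'pics/{n}0.npz'); P=pts(n,z['d']); im=z['im']
    for k,(u,v) in L.items():
        w=P[v-32:v+32,u-32:u+32].reshape(-1,3); c=im[v-32:v+32,u-32:u+32].reshape(-1,3)
        for lo,hi in [(-.01,.006),(.012,.04),(.044,.056),(.056,.075),(.075,.11)]:
            m=(w[:,2]>lo)&(w[:,2]<hi)
            if m.sum()>4 and lo>0: print(n,k,lo,m.sum(),w[m].min(0).round(3),w[m].max(0).round(3),w[m].mean(0).round(4))
    cs=[im[v-40:v+40,u-40:u+40] for (u,v) in list(L.values())[:2]]
    cv2.imwrite(f'pics/c_{n}.png',cv2.resize(np.hstack(cs)[:,:,::-1],(800,400),interpolation=2))
z=np.load('pics/top0.npz');P=pts('top',z['d']);im=z['im'].astype(int)
m=(im[...,0]>150)&(im[...,1]<170)&(im[...,2]<70)
m[:200]=0;m[300:]=0;m[:,:270]=0;m[:,360:]=0
print('dish',m.sum(),P[m].min(0),P[m].max(0),P[m].mean(0))
E
```

```text
top pad 0.012 66 [ 0.406 -0.076  0.012] [ 0.461 -0.029  0.04 ] [ 0.4239 -0.0453  0.0264]
top pad 0.044 520 [ 0.405 -0.092  0.044] [ 0.468 -0.029  0.053] [ 0.4363 -0.0594  0.0484]
top pad 0.056 17 [ 0.428 -0.074  0.06 ] [ 0.444 -0.045  0.075] [ 0.4314 -0.0546  0.0698]
top pad 0.075 147 [ 0.428 -0.076  0.075] [ 0.446 -0.045  0.097] [ 0.4364 -0.0594  0.0906]
top rnd 0.012 561 [0.472 0.227 0.012] [0.577 0.368 0.04 ] [0.5508 0.2861 0.0234]
top rnd 0.044 450 [0.473 0.268 0.044] [0.535 0.332 0.054] [0.5024 0.2981 0.0483]
top rnd 0.056 46 [0.488 0.284 0.063] [0.519 0.315 0.075] [0.4991 0.2937 0.0721]
top rnd 0.075 166 [0.489 0.285 0.075] [0.519 0.314 0.085] [0.5036 0.2997 0.0794]
top dish 0.012 483 [0.413 0.081 0.012] [0.496 0.163 0.03 ] [0.4568 0.1224 0.0193]
top mould 0.012 94 [ 0.375 -0.268  0.012] [ 0.416 -0.218  0.04 ] [ 0.3984 -0.2602  0.0263]
top mould 0.044 237 [ 0.366 -0.278  0.044] [ 0.427 -0.217  0.056] [ 0.396  -0.2471  0.046 ]
top mould 0.056 30 [ 0.366 -0.273  0.056] [ 0.414 -0.221  0.063] [ 0.3961 -0.2486  0.0588]
top ring 0.012 228 [0.415 0.398 0.012] [0.463 0.448 0.04 ] [0.4
[... 399 characters left out ...]
02 -0.23   0.044] [ 0.563 -0.031  0.056] [ 0.4684 -0.0853  0.0482]
scene pad 0.056 79 [ 0.424 -0.076  0.057] [ 0.441 -0.047  0.075] [ 0.4285 -0.0575  0.0669]
scene pad 0.075 126 [ 0.423 -0.077  0.075] [ 0.444 -0.047  0.093] [ 0.4307 -0.0591  0.0863]
scene rnd 0.012 1708 [0.468 0.18  0.012] [0.653 0.336 0.04 ] [0.5607 0.2711 0.0275]
scene rnd 0.044 394 [0.47  0.265 0.044] [0.532 0.329 0.056] [0.4935 0.3011 0.0484]
scene rnd 0.056 104 [0.484 0.282 0.059] [0.506 0.314 0.075] [0.4909 0.3023 0.0691]
scene rnd 0.075 131 [0.485 0.284 0.075] [0.515 0.311 0.082] [0.4982 0.2985 0.079 ]
dish 1215 [ 0.31791469  0.06713997 -0.00638361] [0.50310114 0.16433757 1.07887906] [0.45597363 0.12203118 0.01880373]
```

View pics/c_top.png

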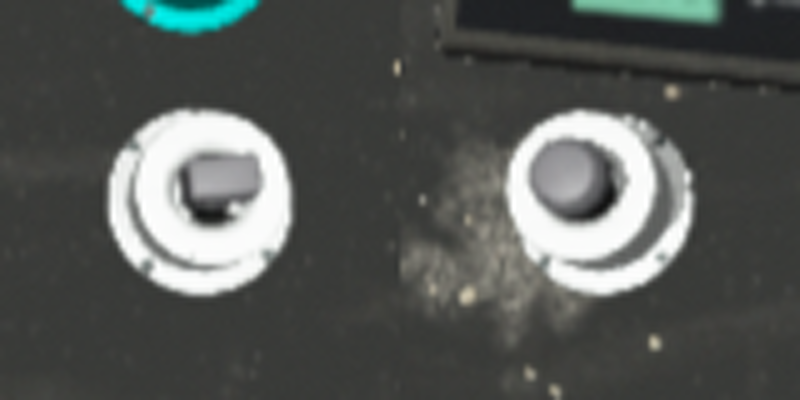

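View pics/c_scene.png

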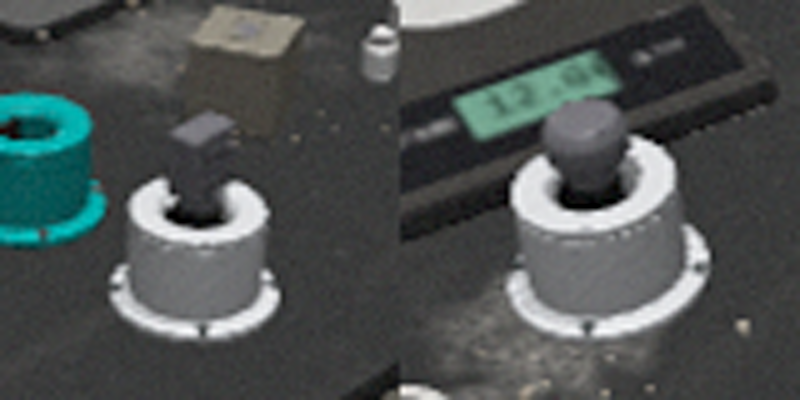

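The crops confirm it: the paddle bung sits in the white cell nearest the turquoise one, turned slightly, and the mushroom head is in the other cell. The cell centre is about (0.435, -0.060). I'll hover above it.

{"op": "apply_moves", "data": {
  "steps": [
    {"dp": [0.0198, -0.023, 0.0026]},
    {"dp": [0.0198, -0.023, 0.0026]},
    {"dp": [0.0198, -0.023, 0.0026]},
    {"dp": [0.0198, -0.023, 0.0026]},
    {"dp": [0.0198, -0.023, 0.0026]},
    {"dp": [0.0198, -0.023, 0.0026]},
    {"dp": [0.0198, -0.023, 0.0026]},
    {"dp": [0.0198, -0.023, 0.0026]},
    {"dp": [0.0198, -0.023, 0.0026]},
    {"dp": [0.0198, -0.023, 0.0026]},
    {"dp": [0.0198, -0.023, 0.0026]},
    {"dp": [0.0198, -0.023, 0.0026]},
    {"dp": [0.0198, -0.023, 0.0026]},
    {"dp": [0.0198, -0.023, 0.0026]},
    {"dp": [0.0198, -0.023, 0.0026]},
    {"dp": [0.0198, -0.023, 0.0026]},
    {"dp": [0.0198, -0.023, 0.0026]},
    {"dp": [0.0198, -0.023, 0.0026]},
    {"dp": [0.0198, -0.023, 0.0026]},
    {"dp": [0.0198, -0.023, 0.0026]}
  ]
}}

```text
validation failed for argument at $.st...
```

{"op": "apply_moves", "data": {
  "steps": [
    {"turn": [0, 0, -0.1]},
    {"turn": [0, 0, -0.1]},
    {"turn": [0, 0, -0.1]},
    {"turn": [0, 0, -0.1]},
    {"turn": [0, 0, -0.1]},
    {"turn": [0, 0, -0.1]},
    {"turn": [0, 0, -0.1]},
    {"turn": [0, 0, -0.1]},
    {"turn": [0, 0, -0.1]},
    {"turn": [0, 0, -0.1]},
    {"turn": [0, 0, -0.1]},
    {"turn": [0, 0, -0.1]},
    {"turn": [0, 0, -0.1]},
    {"turn": [0, 0, -0.05]},
    {"dp": [0, 0, 0]},
    {"dp": [0, 0, 0]}
  ]
}}

```text
validation failed for argument at $.st...
```

```bash
python3 - <<'E'
from h import *
T=toolT(); im,d=ctrl.capture('wrist'); print(T.round(4),ctrl.get_obs()['joints'],ctrl.get_obs()['wrist_force'])
cv2.imwrite('pics/w1.png',im[:,:,::-1])
P=wpts(d,T)
near=np.hypot(P[...,0]-.435,P[...,1]+.06)<.05
for lo,hi in [(.044,.053),(.085,.105)]:
    m=near&(P[...,2]>lo)&(P[...,2]<hi)&(d>0); q=P[m][:,:2].astype(np.float32)
    print(lo,m.sum(),P[m].mean(0),P[m].min(0),P[m].max(0),cv2.minAreaRect(q),cv2.minEnclosingCircle(q))
E
```

```text
[[ 9.527e-01  3.039e-01 -5.000e-04  1.974e-01]
 [ 3.039e-01 -9.527e-01  1.800e-03 -6.189e-01]
 [ 1.000e-04 -1.900e-03 -1.000e+00  3.028e-01]
 [ 0.000e+00  0.000e+00  0.000e+00  1.000e+00]] [-1.34458093e+00  1.24370558e-01  1.65136452e+00 -3.26626568e-05
  1.36747527e+00 -8.26035073e-02] [0.15362513 0.04524256 0.22588587]<stdin>:8: RuntimeWarning: Mean of empty slice.
  ret = um.true_divide(
Traceback (most recent call last):
ValueError: zero-size array to reduction operation minimum which has no identity
```

View pics/w1.png

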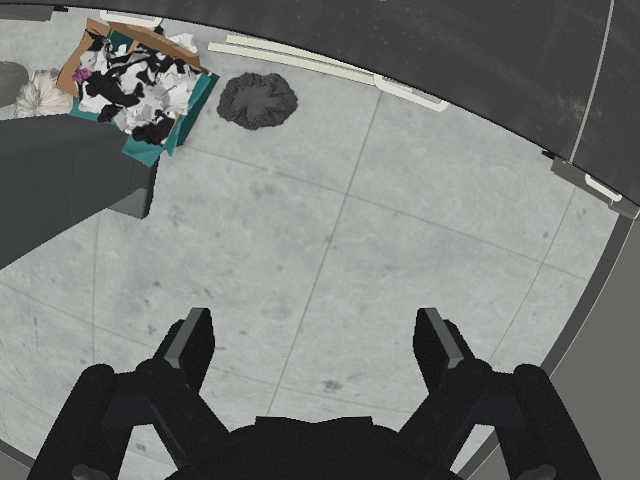

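The moves were refused because every row needs all three keys. The wrist view still shows only the floor and the fingers.

{"op": "apply_moves", "data": {
  "steps": [
    {"turn": [0, 0, 0], "dp": [0.0198, -0.023, 0.0026], "jaw": 0.085},
    {"turn": [0, 0, 0], "dp": [0.0198, -0.023, 0.0026], "jaw": 0.085},
    {"turn": [0, 0, 0], "dp": [0.0198, -0.023, 0.0026], "jaw": 0.085},
    {"turn": [0, 0, 0], "dp": [0.0198, -0.023, 0.0026], "jaw": 0.085},
    {"turn": [0, 0, 0], "dp": [0.0198, -0.023, 0.0026], "jaw": 0.085},
    {"turn": [0, 0, 0], "dp": [0.0198, -0.023, 0.0026], "jaw": 0.085},
    {"turn": [0, 0, 0], "dp": [0.0198, -0.023, 0.0026], "jaw": 0.085},
    {"turn": [0, 0, 0], "dp": [0.0198, -0.023, 0.0026], "jaw": 0.085},
    {"turn": [0, 0, 0], "dp": [0.0198, -0.023, 0.0026], "jaw": 0.085},
    {"turn": [0, 0, 0], "dp": [0.0198, -0.023, 0.0026], "jaw": 0.085},
    {"turn": [0, 0, 0], "dp": [0.0198, -0.023, 0.0026], "jaw": 0.085},
    {"turn": [0, 0, 0], "dp": [0.0198, -0.023, 0.0026], "jaw": 0.085},
    {"turn": [0, 0, 0], "dp": [0.0198, -0.023, 0.0026], "jaw": 0.085},
    {"turn": [0, 0, 0], "dp": [0.0198, -0.023, 0.0026], "jaw": 0.085},
    {"turn": [0, 0, 0], "dp": [0.0198, -0.023, 0.0026], "jaw": 0.085},
    {"turn": [0, 0, 0], "dp": [0.0198, -0.023, 0.0026], "jaw": 0.085},
    {"turn": [0, 0, 0], "dp": [0.0198, -0.023, 0.0026], "jaw": 0.085},
    {"turn": [0, 0, 0], "dp": [0.0198, -0.023, 0.0026], "jaw": 0.085},
    {"turn": [0, 0, 0], "dp": [0.0198, -0.023, 0.0026], "jaw": 0.085},
    {"turn": [0, 0, 0], "dp": [0.0198, -0.023, 0.0026], "jaw": 0.085}
  ]
}}

```text
time_s: 1.82
position: [0.4351, -0.0591, 0.2517]
tool_rot: [0.0, 0.988, 0.154, 0.0]
wrist_force: [0.4, -0.1, 0.9]
width: 0.0848
finger_force: 0.0
```

{"op": "apply_moves", "data": {
  "steps": [
    {"turn": [0, 0, -0.1], "dp": [0, 0, 0], "jaw": 0.085},
    {"turn": [0, 0, -0.1], "dp": [0, 0, 0], "jaw": 0.085},
    {"turn": [0, 0, -0.1], "dp": [0, 0, 0], "jaw": 0.085},
    {"turn": [0, 0, -0.1], "dp": [0, 0, 0], "jaw": 0.085},
    {"turn": [0, 0, -0.1], "dp": [0, 0, 0], "jaw": 0.085},
    {"turn": [0, 0, -0.1], "dp": [0, 0, 0], "jaw": 0.085},
    {"turn": [0, 0, -0.1], "dp": [0, 0, 0], "jaw": 0.085},
    {"turn": [0, 0, -0.1], "dp": [0, 0, 0], "jaw": 0.085},
    {"turn": [0, 0, -0.1], "dp": [0, 0, 0], "jaw": 0.085},
    {"turn": [0, 0, -0.1], "dp": [0, 0, 0], "jaw": 0.085},
    {"turn": [0, 0, -0.1], "dp": [0, 0, 0], "jaw": 0.085},
    {"turn": [0, 0, -0.1], "dp": [0, 0, 0], "jaw": 0.085},
    {"turn": [0, 0, -0.1], "dp": [0, 0, 0], "jaw": 0.085},
    {"turn": [0, 0, -0.05], "dp": [0, 0, 0], "jaw": 0.085},
    {"turn": [0, 0, 0], "dp": [0, 0, 0], "jaw": 0.085},
    {"turn": [0, 0, 0], "dp": [0, 0, 0], "jaw": 0.085}
  ]
}}

```text
time_s: 3.15
position: [0.4348, -0.0606, 0.2517]
tool_rot: [-0.0, 0.676, 0.737, -0.0]
wrist_force: [0.6, 0.6, -0.6]
width: 0.085
finger_force: 0.0
```

```bash
cat > w.py <<'E'
from h import *
import sys
T=toolT(); im,d=ctrl.capture('wrist'); print(T.round(4),ctrl.get_obs()['joints'],ctrl.get_obs()['wrist_force'])
cv2.imwrite(f'pics/{sys.argv[1]}.png',im[:,:,::-1])
P=wpts(d,T)
near=np.hypot(P[...,0]-.435,P[...,1]+.06)<.05
for lo,hi in [(.044,.055),(.085,.105)]:
    m=near&(P[...,2]>lo)&(P[...,2]<hi)&(d>0); q=P[m][:,:2].astype(np.float32)
    if len(q)>9: print(lo,m.sum(),P[m].mean(0),P[m].min(0),P[m].max(0),cv2.minAreaRect(q),cv2.minEnclosingCircle(q))
E
python3 w.py w2
```

```text
[[-8.640e-02  9.963e-01 -4.000e-04  4.348e-01]
 [ 9.963e-01  8.640e-02  1.000e-04 -6.060e-02]
 [ 2.000e-04 -4.000e-04 -1.000e+00  2.517e-01]
 [ 0.000e+00  0.000e+00  0.000e+00  1.000e+00]] [-2.60913487e-01 -3.29628981e-01  2.15697627e+00  2.00020899e-05
  1.31453049e+00 -3.47585287e-01] [ 0.64099756  0.0202481  -0.99671319]
0.044 3420 [ 0.43581622 -0.05691959  0.04899089] [ 0.40491122 -0.09207762  0.04401032] [ 0.46821521 -0.03009163  0.05157687] ((0.4364609718322754, -0.06044251471757889), (0.06337222456932068, 0.06094396859407425), 6.933589935302734) ((0.43621304631233215, -0.061931855976581573), 0.0323210246860981)
0.085 1161 [ 0.43626534 -0.06034002  0.09197153] [ 0.42705174 -0.07678105  0.08506273] [ 0.44590175 -0.04645384  0.09431467] ((0.4364185631275177, -0.06169850379228592), (0.017858484759926796, 0.03002893179655075), 2.7166478633880615) ((0.4362927973270416, -0.061712995171546936), 0.016380731016397476)
```

View pics/w2.png

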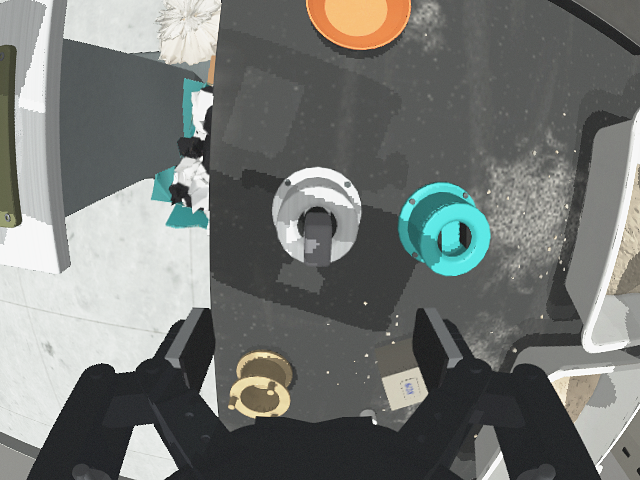

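The wrist view shows the paddle bung at (318,240). Its top measures 18x30 mm at (0.4364, -0.0615), yaw about 0.045, which matches the given size. I'll descend and grip.

{"op": "apply_moves", "data": {
  "steps": [
    {"turn": [0, 0, 0.04], "dp": [-0.001, 0.0016, 0.0], "jaw": 0.06},
    {"turn": [0, 0, 0], "dp": [0, 0, 0.02], "jaw": 0.06},
    {"turn": [0, 0, 0], "dp": [0, 0, 0.02], "jaw": 0.06},
    {"turn": [0, 0, 0], "dp": [0, 0, 0.02], "jaw": 0.06},
    {"turn": [0, 0, 0], "dp": [0, 0, 0.02], "jaw": 0.06},
    {"turn": [0, 0, 0], "dp": [0, 0, 0.015], "jaw": 0.06},
    {"turn": [0, 0, 0], "dp": [0, 0, 0.01], "jaw": 0.06},
    {"turn": [0, 0, 0], "dp": [0, 0, 0.007], "jaw": 0.06},
    {"turn": [0, 0, 0], "dp": [0, 0, 0.004], "jaw": 0.06},
    {"turn": [0, 0, 0], "dp": [0, 0, 0], "jaw": 0.06},
    {"turn": [0, 0, 0], "dp": [0, 0, 0], "jaw": 0.06}
  ]
}}

```text
time_s: 4.12
position: [0.4371, -0.0616, 0.1366]
tool_rot: [0.0, 0.69, 0.724, 0.0]
wrist_force: [-0.1, -0.3, -0.6]
width: 0.0603
finger_force: 0.0
```

{"op": "apply_moves", "data": {
  "steps": [
    {"turn": [0, 0, 0], "dp": [0, 0, 0], "jaw": 0.03},
    {"turn": [0, 0, 0], "dp": [0, 0, 0], "jaw": 0.03},
    {"turn": [0, 0, 0], "dp": [0, 0, 0], "jaw": 0.024},
    {"turn": [0, 0, 0], "dp": [0, 0, 0], "jaw": 0.021},
    {"turn": [0, 0, 0], "dp": [0, 0, 0], "jaw": 0.018},
    {"turn": [0, 0, 0], "dp": [0, 0, 0], "jaw": 0.012},
    {"turn": [0, 0, 0], "dp": [0, 0, 0], "jaw": 0.012},
    {"turn": [0, 0, 0], "dp": [0, 0, 0], "jaw": 0.012},
    {"turn": [0, 0, 0], "dp": [0, 0, 0], "jaw": 0.012},
    {"turn": [0, 0, 0], "dp": [0, 0, 0], "jaw": 0.012}
  ],
  "force": 70
}}

```text
time_s: 4.95
position: [0.4373, -0.0616, 0.1366]
tool_rot: [0.001, 0.69, 0.724, 0.001]
wrist_force: [1.3, 0.4, 4.1]
width: 0.0172
finger_force: 69.3
```

{"op": "apply_moves", "data": {
  "steps": [
    {"turn": [0, 0, 0], "dp": [0, 0, -0.0015], "jaw": 0.012},
    {"turn": [0, 0, 0], "dp": [0, 0, -0.0015], "jaw": 0.012},
    {"turn": [-0.03, 0, 0], "dp": [0, -0.0031, 0], "jaw": 0.012},
    {"turn": [-0.03, 0, 0], "dp": [0, -0.0031, 0], "jaw": 0.012},
    {"turn": [-0.03, 0, 0], "dp": [0, -0.0031, 0], "jaw": 0.012},
    {"turn": [-0.03, 0, 0], "dp": [0, -0.0031, 0], "jaw": 0.012},
    {"turn": [-0.03, 0, 0], "dp": [0, -0.0031, 0], "jaw": 0.012},
    {"turn": [-0.03, 0, 0], "dp": [0, -0.0031, 0], "jaw": 0.012},
    {"turn": [0, 0, 0], "dp": [0, 0, 0], "jaw": 0.012},
    {"turn": [0, 0, 0], "dp": [0, 0, 0], "jaw": 0.012},
    {"turn": [0, 0, 0], "dp": [0, 0, 0], "jaw": 0.012}
  ],
  "force": 80
}}

```text
time_s: 5.87
position: [0.4182, -0.0625, 0.1372]
tool_rot: [0.063, 0.687, 0.721, 0.065]
wrist_force: [5.6, -0.6, -2.9]
width: 0.0171
finger_force: 80.2
```

```bash
cat > s.py <<'E'
from h import *
import sys
n=sys.argv[1]
im,d=ctrl.capture('scene'); P=pts('scene',d)
i=ctrl.camera_info('scene'); f=240/np.tan(np.radians(i['vertical_fov'])/2)
cv2.imwrite(f'pics/{n}.png',cv2.resize(im[160:280,295:455,::-1],(640,480),interpolation=2))
T=toolT(); print(T.round(4)); print('grasp',(T@[0,0,.054,1])[:3])
E
python3 s.py s1; python3 w.py w3
```

```text
[[-4.750e-02  9.825e-01  1.798e-01  4.182e-01]
 [ 9.989e-01  4.670e-02  8.300e-03 -6.250e-02]
 [-2.000e-04  1.800e-01 -9.837e-01  1.372e-01]
 [ 0.000e+00  0.000e+00  0.000e+00  1.000e+00]]
grasp [ 0.42788676 -0.06202343  0.08404801]
[[-4.750e-02  9.825e-01  1.798e-01  4.182e-01]
 [ 9.989e-01  4.670e-02  8.300e-03 -6.250e-02]
 [-2.000e-04  1.800e-01 -9.837e-01  1.372e-01]
 [ 0.000e+00  0.000e+00  0.000e+00  1.000e+00]] [-0.30540405 -0.32443084  2.36482302  0.07728541  0.93256161 -0.39377475] [ 5.91954532 -0.31426056 -2.20303776]
0.044 5972 [ 0.43588556 -0.04804391  0.04901756] [ 0.40433667 -0.07749258  0.04400023] [ 0.46799079 -0.02953408  0.05498584] ((0.43713316321372986, -0.05240316316485405), (0.04507031291723251, 0.06325111538171768), 84.56793975830078) ((0.43625545501708984, -0.061530210077762604), 0.032134298235177994)
0.085 5708 [ 0.42373607 -0.05689045  0.09463091] [ 0.38570931 -0.07702899  0.08500208] [ 0.44820434 -0.04644437  0.10499571] ((0.4176093339920044, -0.062159113585948944), (0.06219780072569847, 0.0299068633466959), 4.390613555908203) ((0.4169568419456482, -0.05366164445877075), 0.03135635331273079)
```

View pics/s1.png

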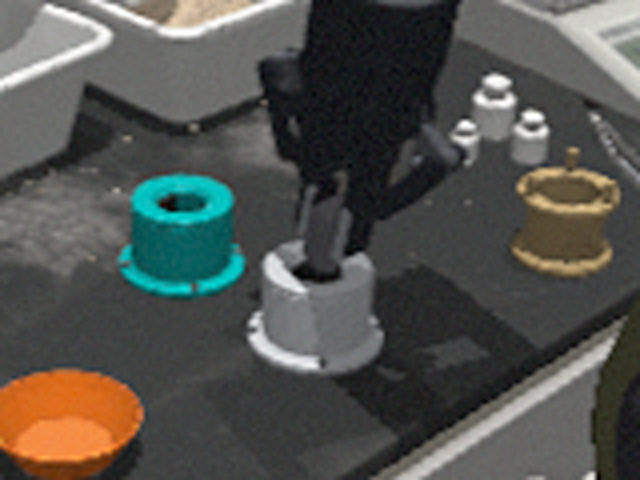

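The crop shows the paddle bung tilted towards the robot with the gripper, still in its cell, and the forces are small. Now I'll rock it the other way.

{"op": "apply_moves", "data": {
  "steps": [
    {"turn": [0.03, 0, 0], "dp": [0, 0.0031, 0], "jaw": 0.012},
    {"turn": [0.03, 0, 0], "dp": [0, 0.0031, 0], "jaw": 0.012},
    {"turn": [0.03, 0, 0], "dp": [0, 0.0031, 0], "jaw": 0.012},
    {"turn": [0.03, 0, 0], "dp": [0, 0.0031, 0], "jaw": 0.012},
    {"turn": [0.03, 0, 0], "dp": [0, 0.0031, 0], "jaw": 0.012},
    {"turn": [0.03, 0, 0], "dp": [0, 0.0031, 0], "jaw": 0.012},
    {"turn": [0.03, 0, 0], "dp": [0, 0.0031, 0], "jaw": 0.012},
    {"turn": [0.03, 0, 0], "dp": [0, 0.0031, 0], "jaw": 0.012},
    {"turn": [0.03, 0, 0], "dp": [0, 0.0031, 0], "jaw": 0.012},
    {"turn": [0.03, 0, 0], "dp": [0, 0.0031, 0], "jaw": 0.012},
    {"turn": [0.03, 0, 0], "dp": [0, 0.0031, 0], "jaw": 0.012},
    {"turn": [0.03, 0, 0], "dp": [0, 0.0031, 0], "jaw": 0.012},
    {"turn": [0, 0, 0], "dp": [0, 0, 0], "jaw": 0.012},
    {"turn": [0, 0, 0], "dp": [0, 0, 0], "jaw": 0.012},
    {"turn": [0, 0, 0], "dp": [0, 0, 0], "jaw": 0.012}
  ]
}}

```text
time_s: 7.22
position: [0.4557, -0.0606, 0.1388]
tool_rot: [-0.062, 0.687, 0.721, -0.065]
wrist_force: [1.2, -0.4, 4.3]
width: 0.0174
finger_force: 82.0
```

```bash
python3 s.py s2
```

```text
[[-4.800e-02  9.827e-01 -1.786e-01  4.556e-01]
 [ 9.988e-01  4.720e-02 -8.700e-03 -6.060e-02]
 [-1.000e-04 -1.788e-01 -9.839e-01  1.388e-01]
 [ 0.000e+00  0.000e+00  0.000e+00  1.000e+00]]
grasp [ 0.44600242 -0.06111819  0.08569334]
```

View pics/s2.png

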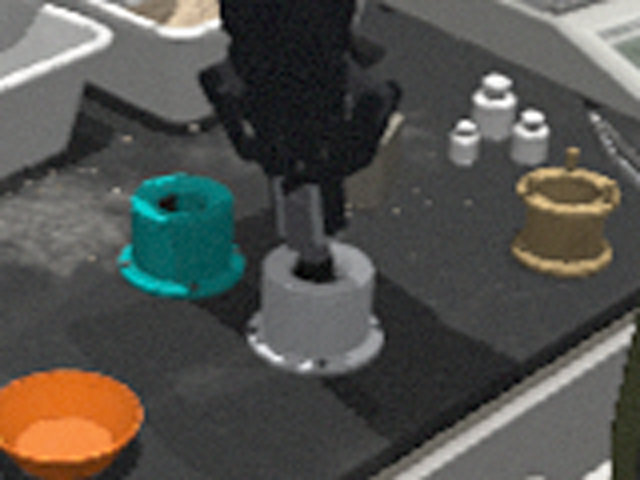

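The crop shows the bung tilted away from the robot, plug still in the cell. I'll bring it upright and draw it straight out.

{"op": "apply_moves", "data": {
  "steps": [
    {"turn": [-0.03, 0, 0], "dp": [0, -0.0031, 0], "jaw": 0.012},
    {"turn": [-0.03, 0, 0], "dp": [0, -0.0031, 0], "jaw": 0.012},
    {"turn": [-0.03, 0, 0], "dp": [0, -0.0031, 0], "jaw": 0.012},
    {"turn": [-0.03, 0, 0], "dp": [0, -0.0031, 0], "jaw": 0.012},
    {"turn": [-0.03, 0, 0], "dp": [0, -0.0031, 0], "jaw": 0.012},
    {"turn": [-0.03, 0, 0], "dp": [0, -0.0031, 0], "jaw": 0.012},
    {"turn": [0, 0, 0], "dp": [0, 0, 0], "jaw": 0.012},
    {"turn": [0, 0, 0], "dp": [0, 0, -0.004], "jaw": 0.012},
    {"turn": [0, 0, 0], "dp": [0, 0, -0.004], "jaw": 0.012},
    {"turn": [0, 0, 0], "dp": [0, 0, -0.004], "jaw": 0.012},
    {"turn": [0, 0, 0], "dp": [0, 0, -0.004], "jaw": 0.012},
    {"turn": [0, 0, 0], "dp": [0, 0, -0.004], "jaw": 0.012},
    {"turn": [0, 0, 0], "dp": [0, 0, -0.004], "jaw": 0.012},
    {"turn": [0, 0, 0], "dp": [0, 0, -0.006], "jaw": 0.012},
    {"turn": [0, 0, 0], "dp": [0, 0, -0.01], "jaw": 0.012},
    {"turn": [0, 0, 0], "dp": [0, 0, -0.01], "jaw": 0.012},
    {"turn": [0, 0, 0], "dp": [0, 0, -0.015], "jaw": 0.012},
    {"turn": [0, 0, 0], "dp": [0, 0, -0.015], "jaw": 0.012},
    {"turn": [0, 0, 0], "dp": [0, 0, 0], "jaw": 0.012}
  ]
}}

```text
time_s: 8.85
position: [0.4384, -0.062, 0.2244]
tool_rot: [0.003, 0.69, 0.724, 0.002]
wrist_force: [0.4, -0.7, 0.0]
width: 0.0166
finger_force: 81.1
```

```bash
python3 - <<'E'
from h import *
T=toolT(); print(T.round(4)); 
im,d=ctrl.capture('scene'); P=pts('scene',d); cv2.imwrite('pics/s3.png',im[:,:,::-1])
m=(abs(P[...,0]-T[0,3])<.03)&(abs(P[...,1]-T[1,3])<.025)&(P[...,2]>.055)&(P[...,2]<.2); print('bung low z',np.percentile(P[m][:,2],[0,1,3,5]),m.sum())
w=P; im=im.astype(int); m=(im[...,0]>150)&(im[...,1]<130)&(im[...,2]<60)&(d>0)&(P[...,2]>.02)&(P[...,2]<.03)&(abs(P[...,1]-.122)<.06)&(P[...,0]>.38)&(P[...,0]<.52)
q=P[m][:,:2].astype(np.float32); print(len(q),cv2.minEnclosingCircle(q))
z=np.load('pics/top0.npz'); P=pts('top',z['d']); m=(abs(P[...,0]-.455)<.055)&(abs(P[...,1]-.122)<.055)&(P[...,2]>.02)&(P[...,2]<.035)
print(cv2.minEnclosingCircle(P[m][:,:2].astype(np.float32)))
E
```

```text
[[-0.048   0.9988  0.0066  0.4384]
 [ 0.9988  0.048  -0.0019 -0.062 ]
 [-0.0022  0.0065 -1.      0.2244]
 [ 0.      0.      0.      1.    ]]
bung low z [0.11173953 0.11430649 0.11638878 0.1196415 ] 563
137 ((0.45197349786758423, 0.11931896954774857), 0.04275611788034439)
((0.45476770401000977, 0.1217031255364418), 0.04217878356575966)
```

The bung is out with its underside at about 0.112, as expected. The dish centre is about (0.4535, 0.1205). I'll carry it over and lower it.

{"op": "apply_moves", "data": {
  "steps": [
    {"turn": [0.006, 0, 0], "dp": [0.015, 0.002, 0], "jaw": 0.012},
    {"turn": [0, 0, 0], "dp": [0.02, 0.0025, 0], "jaw": 0.012},
    {"turn": [0, 0, 0], "dp": [0.02, 0.0025, 0], "jaw": 0.012},
    {"turn": [0, 0, 0], "dp": [0.02, 0.0025, 0], "jaw": 0.012},
    {"turn": [0, 0, 0], "dp": [0.02, 0.0025, 0], "jaw": 0.012},
    {"turn": [0, 0, 0], "dp": [0.02, 0.0025, 0], "jaw": 0.012},
    {"turn": [0, 0, 0], "dp": [0.02, 0.0025, 0], "jaw": 0.012},
    {"turn": [0, 0, 0], "dp": [0.02, 0.0025, 0], "jaw": 0.012},
    {"turn": [0, 0, 0], "dp": [0.015, 0.0025, 0], "jaw": 0.012},
    {"turn": [0, 0, 0], "dp": [0.0116, 0.002, 0], "jaw": 0.012},
    {"turn": [0, 0, 0], "dp": [0, 0, 0.015], "jaw": 0.012},
    {"turn": [0, 0, 0], "dp": [0, 0, 0.02], "jaw": 0.012},
    {"turn": [0, 0, 0], "dp": [0, 0, 0.02], "jaw": 0.012},
    {"turn": [0, 0, 0], "dp": [0, 0, 0.018], "jaw": 0.012},
    {"turn": [0, 0, 0], "dp": [0, 0, 0.012], "jaw": 0.012},
    {"turn": [0, 0, 0], "dp": [0, 0, 0.008], "jaw": 0.012},
    {"turn": [0, 0, 0], "dp": [0, 0, 0.006], "jaw": 0.012},
    {"turn": [0, 0, 0], "dp": [0, 0, 0], "jaw": 0.012},
    {"turn": [0, 0, 0], "dp": [0, 0, 0], "jaw": 0.012}
  ]
}}

```text
time_s: 10.48
position: [0.4517, 0.121, 0.1213]
tool_rot: [-0.002, 0.69, 0.724, -0.002]
wrist_force: [-0.1, -0.3, -0.6]
width: 0.0169
finger_force: 81.1
```

```bash
python3 - <<'E'
from h import *
T=toolT(); print(T.round(4)); 
im,d=ctrl.capture('scene'); cv2.imwrite('pics/s4.png',cv2.resize(im[200:290,250:370,::-1],(640,480),interpolation=2))
E
```

```text
[[-4.790e-02  9.988e-01 -5.500e-03  4.517e-01]
 [ 9.989e-01  4.790e-02 -2.000e-04  1.210e-01]
 [ 0.000e+00 -5.500e-03 -1.000e+00  1.213e-01]
 [ 0.000e+00  0.000e+00  0.000e+00  1.000e+00]]
```

View pics/s4.png

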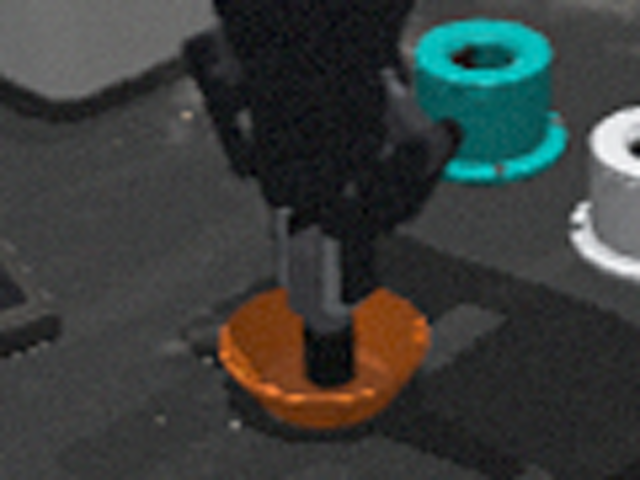

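The bung hangs over the middle of the dish, about 5 mm above its floor. I'll lower it gently.

{"op": "apply_moves", "data": {
  "steps": [
    {"turn": [-0.006, 0, 0], "dp": [0, 0, 0.0015], "jaw": 0.012},
    {"turn": [0, 0, 0], "dp": [0, 0, 0.0015], "jaw": 0.012},
    {"turn": [0, 0, 0], "dp": [0, 0, 0.001], "jaw": 0.012},
    {"turn": [0, 0, 0], "dp": [0, 0, 0.001], "jaw": 0.012},
    {"turn": [0, 0, 0], "dp": [0, 0, 0], "jaw": 0.012}
  ]
}}

```text
time_s: 10.95
position: [0.4512, 0.121, 0.1158]
tool_rot: [-0.0, 0.69, 0.724, -0.0]
wrist_force: [-0.2, -0.1, -0.2]
width: 0.0168
finger_force: 81.1
```

{"op": "apply_moves", "data": {
  "steps": [
    {"turn": [0, 0, 0], "dp": [0, 0, 0.0005], "jaw": 0.012},
    {"turn": [0, 0, 0], "dp": [0, 0, 0.0005], "jaw": 0.012},
    {"turn": [0, 0, 0], "dp": [0, 0, 0], "jaw": 0.012}
  ]
}}

```text
time_s: 11.2
position: [0.4515, 0.121, 0.1156]
tool_rot: [-0.0, 0.69, 0.724, -0.0]
wrist_force: [-3.4, 0.3, 4.7]
width: 0.0169
finger_force: 82.0
```

Contact: it's on the floor of the dish. I'll release slowly and retreat.

{"op": "apply_moves", "data": {
  "steps": [
    {"turn": [0, 0, 0], "dp": [0, 0, 0], "jaw": 0.018},
    {"turn": [0, 0, 0], "dp": [0, 0, 0], "jaw": 0.021},
    {"turn": [0, 0, 0], "dp": [0, 0, 0], "jaw": 0.025},
    {"turn": [0, 0, 0], "dp": [0, 0, 0], "jaw": 0.03},
    {"turn": [0, 0, 0], "dp": [0, 0, 0], "jaw": 0.04},
    {"turn": [0, 0, 0], "dp": [0, 0, 0], "jaw": 0.05},
    {"turn": [0, 0, 0], "dp": [0, 0, 0], "jaw": 0.06},
    {"turn": [0, 0, 0], "dp": [0, 0, 0], "jaw": 0.06},
    {"turn": [0, 0, 0], "dp": [0, 0, -0.01], "jaw": 0.06},
    {"turn": [0, 0, 0], "dp": [0, 0, -0.02], "jaw": 0.06},
    {"turn": [0, 0, 0], "dp": [0, 0, -0.03], "jaw": 0.06},
    {"turn": [0, 0, 0], "dp": [0, 0, -0.03], "jaw": 0.06},
    {"turn": [0, 0, 0], "dp": [0, 0, -0.03], "jaw": 0.06},
    {"turn": [0, 0, 0], "dp": [0, 0, -0.02], "jaw": 0.06},
    {"turn": [0, 0, 0], "dp": [0, 0, 0], "jaw": 0.06},
    {"turn": [0, 0, 0], "dp": [0, 0, 0], "jaw": 0.06}
  ]
}}

```text
time_s: 12.53
position: [0.452, 0.1211, 0.2572]
tool_rot: [0.001, 0.69, 0.724, 0.002]
wrist_force: [-0.4, 0.1, -0.8]
width: 0.0598
finger_force: 0.0
```

```bash
python3 - <<'E'
from h import *
im,d=ctrl.capture('scene'); cv2.imwrite('pics/s5.png',im[:,:,::-1])
P=pts('scene',d); m=(abs(P[...,0]-.452)<.045)&(abs(P[...,1]-.121)<.045)&(P[...,2]>.035)&(P[...,2]<.09)&(d>0); print(m.sum(),P[m].mean(0),P[m].min(0),P[m].max(0))
E
```

```text
255 [0.44392252 0.12279831 0.05782611] [0.43669466 0.10334109 0.03515251] [0.45762646 0.13494547 0.07263871]
```

View pics/s5.png

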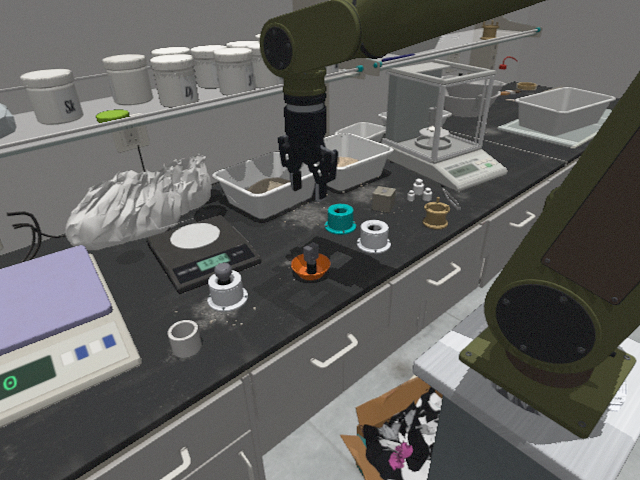

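The bung stands in the dish at (311,262), its top at z = 0.072. The gripper is clear, and the other objects are where they were.

```bash
python3 -c "
from plant import ctrl
print(ctrl.sign_off())"
```

```text
the job is handed in; nothing more can be done
None
```

The paddle bung was rocked about ten degrees towards the robot, then about ten degrees away, drawn straight out and stood upright in the orange dish; the other objects look unmoved, and the job was handed in at about 12.6 s (sign-off gave no verdict).

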